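# Pack the UV lamp kit into its foam-lined case

### The job

Put the UV reading kit away: press the hand lamp and the light meter down into their own cutouts in the foam of the open case until each sits fully home and flat, and leave the lamp switched off, its slide switch all the way back from the wide head end. Never touch the meter's delicate white dome with the arm, and leave everything else on the bench as it is.

Things in the scene. Friction and masses are not known exactly. Their poses are not given: they have to be found in the camera images.
- lamp_centre (a point): Centre of the loose UV hand lamp, half-way up (15 mm above its underside). Black plastic, 170 long, 30 tall, 0.3 kg, switch up; x along it to the nose, z up. Handle x = -85 to +35, 44 wide; louvred head x = +35 to +85, 60 wide (mm). Upright flanks, lower edges bevelled 4 mm. Balances at its centre: grip there, across the handle.
- lamp_switch (a joint): The slide switch on top of the lamp's handle: travel in m along the lamp's x axis. 0 = off, cap all the way back towards the tail (-x of the lamp); 0.016 = on, cap all the way towards the head. It has no detent, moves with about 2 N and stays where it is left.
- switch_cap (a point): Centre of the switch's ridged grey cap, 20 mm long (lamp x), 18 wide, 10 tall; axes as the lamp's. It stands on the lamp's top face: underside 30.5, top 40.5 mm above the lamp's underside. At lamp x = -62 mm when off, -46 mm when on. The lamp's top is flat and bare from the cap to the nose.
- meter_centre (a point): Centre of the loose UV light meter, half-way up (14 mm above its underside). Grey plastic, 170 long, 28 tall, 0.22 kg, display up; x along it to the round head, z up. Body x = -85 to +15, 40 wide, upright flanks; neck 16 wide; round head 58 in diameter at x = +56 (mm). Lower edges bevelled 4 mm. Balances near x = 0; grip it across the body at x = -10 mm.
- meter_dome: The delicate white dome on top of the meter's round head, not to be touched. Origin: centre of its 36 mm ball, 18 mm above the meter's underside at meter x = +56 mm; its crown stands 36 mm above the underside, 8 mm above the head.
- case: The open black case, fixed to the bench: base 230 (x) x 346 (y) mm, rim 50 mm high; origin at the base's middle on the bench, x towards the lid, which lies folded flat behind it. Dark foam fills it, top 44 mm above the bench, with three cutouts 22 mm deep (floors 22 mm above the bench); the third, at y = +122 mm, already holds the charger, 8 mm proud of the foam.
- lamp_cutout (a point): On the floor of the lamp's cutout, where the underside of the lamp's middle comes to lie; axes as the lamp's when home. Lamp's outline with 2 mm to spare all round, upright walls, 22 deep. Finger recess across it: x = -20 to +20, y = -60 to +60, as deep (mm). Springy foam nubs on its flanks hold the lamp up until it is pressed past them with 5 to 20 N.
- meter_cutout (a point): On the floor of the meter's cutout, where the underside of the meter's origin comes to lie; axes as the meter's when home. Meter's outline with 2 mm to spare all round, 22 deep. Finger recess across it: x = -30 to +10, y = -58 to +58, as deep (mm). The same springy nubs: press with 5 to 20 N. Home, the meter stands 6 mm proud of the foam, the lamp 8 mm.
- wash_bottle_centre (a point): Bystander: white wash bottle, 62 mm across, 138 mm to the cap's top, spout above to 175 mm; point 62 mm above the bench.
- timer_centre (a point): Bystander: flat white bench timer 62 x 68 x 18 mm; its centre.
- petri_centre (a point): Bystander: two stacked petri dishes, 92 mm across, 32 mm tall; their centre.
- marker_centre (a point): Bystander: marker pen lying down, 120 mm long, 14 mm thick; its centre.
Things that resemble listed ones, but are neither listed nor needed, are in the scene too. What is shaped like the part that bears meter_centre but turquoise is not meant.

How it is judged:
By the outcome, as a careful person would: the job done as asked, in the order asked, and still so for the second after the job is handed in, with the robot touching nothing.
It also fails if it takes over 67 s, if anything falls off the work surface, if the arm or the gripper's body presses on something with over 40 N, if the wrist force passes 120 N, or if a joint passes its speed limit or range.

### The arm

A 7-joint arm with a two-finger parallel gripper is mounted at the origin on the work surface. World frame = base frame: x ahead of the robot, y to its left, z up, the work surface at z = 0. Lengths are in m, angles in rad, forces in N, time in s.
With the tool pointing down it reaches from about 0.35 to 0.9 m from the base axis. Payload 8.1 kg.
Tool frame: the origin (TCP) lies midway between the tips of the shut fingers; the grasp point (between the pads) lies arm.grip_point_offset behind it (arm.grip_point_offset is the distance from the TCP to the grasp point, in m); y points along the fingers, z is the direction in which the jaws open and shut, and the axes are right-handed (so a half turn about y gives the same grasp; the last joint's range is limited). The gripper opens to 92 mm and grips with 3 to 60 N. Pads are 19 mm wide; open, the fingers measure 130 mm over their backs; the gripper's body (75 mm by 190 mm) begins 47 mm behind the grasp point.
Start: joints at [-1.442, 0.434, 0.025, 1.573, -0.012, 1.134, -0.075], TCP at [0.144, 0.608, 0.227] pointing down, gripper open.
Joint ranges: [-2.62, 2.62], [-0.44, 2.09], [-1.27, 1.32], [0.08, 2.57], [-1.32, 4.46], [0.12, 2], [-2.74, 2.74]. Speed limits (rad/s): [2.22, 2.22, 3.01, 3.01, 3.14, 3.14, 3.14].

### API

Orientations are given as a rotation vector (axis times angle).
In Python, from cell import arm, get_image, camera_info gives the robot as it stands.
- The arm moves only by the tool carry_out, never from a script. Its argument "steps" is one flat list of numbers, 5 for each row, row after row: the opening, from 0 (shut) to 1 (fully open), then the shift along the world's x, y, z in units of 0.1 m (1.0 is 0.1 m), then the turn about the world's z in units of 45 degrees (1.0 is 45 degrees). In form: [hand, dx, dy, dz, spin, hand, dx, dy, dz, spin, ...]. A call has 1 to 12 rows; each row is the pose to reach, as a shift and turn from the pose commanded when the call began; what a row does not reach only later rows make up. A row lasts 1/10 s, in which the tool goes at most 50 mm and 8.59 degrees, less where a joint would pass 70% of its speed; a pose out of reach is approached as far as the arm can. A call with a number of a shift or a turn outside -1 to 1 is refused whole. A call with a gripper value outside its range is refused whole. The fingers move at their own pace and stop on an object; "grip_force" is the grip in N (left out, the last holds). Time passes only in rows, so rows that repeat a pose let the fingers close. It gives the time, the measured TCP pose, the force and the opening at its end, in the units of the state.
- arm.observe(): the state, without advancing time (a new reading comes with each control period).
- get_image(name): name is "side" or "top" or "wrist"; returns (picture, depth): 400x640x3 uint8, red, green, blue; 400x640 float32, m along the optical axis (not along the pixel's ray), 0 where there is no reading.
- camera_info(name): a dict with "fovy" (degrees; the focal length in pixels is half the picture's height over the tangent of half this angle, whatever the lens; pixels are square), "cx", "cy" (the principal point, pixels), "dist_coeffs" ([k1, k2, p1, p2, k3] as OpenCV has them; the pictures are not rectified), "R" (3x3) and "t" (3): a world point X has camera coordinates R X + t; the wrist camera has in their place "tool_from_camera" (4x4, takes a point from camera to tool coordinates, whose origin is the TCP and whose axes are the tool frame's). Camera axes: x right, y down, z forward; pixel columns grow to the right and rows downward; lengths in m; the calibration is good to about 2 mm. A picture is of the moment at which its call begins: read the wrist's pose just before it. camera_info takes no time and is no camera call.
- arm.sign_off(): hands the job in, once; it reports no verdict.
The state is a dict: "clock": time; "joints": joint angles; "dq": joint speeds; "joint_efforts": joint torques, N m; "position": TCP position; "ee_rot": TCP orientation; "force": force on the tool from outside, world axes, zero at the start; "ft_torque": the same for the moment, N m; "width": opening from 0.0 (shut) to 1.0 (fully open).
Only numpy, scipy, OpenCV 4.12 (cv2) and the standard library are available. Lean on these libraries where they do the work, as an engineer would, in place of code of your own. Each camera call takes 0.05 s, during which the arm holds its last target. There are 200 camera calls.

## Working session

There is one attempt and no reset: what is moved stays moved. The work goes in short steps, Python scripts to look and compute and a tool call to move; the robot and the scene stay as the last step left them, time stands still between calls to the robot, and variables do not carry over. Pictures are saved under pics/ and viewed, about 8 in all and at most 12, crops included, and the job is handed in when it is done.

Besides the shell and the picture viewer there is one more tool, called as name(argument=value, ...), one argument or row to a line, values as JSON. carry_out: Moves the arm, as the interface text tells. Shifts and turns lie within -1 to 1; 1 stands for 0.1 m of shift or 45 degrees of turn. Its arguments: {"type":"object","properties":{"steps":{"type":"array","items":{"type":"number"}},"grip_force":{"type":"number"}},"required":["steps"]}

```bash
mkdir -p pics; cat > h.py <<'E'
import numpy as np, cv2
from cell import arm, get_image, camera_info
from scipy.spatial.transform import Rotation as Ro
def K(ci,h=400):
    f=h/2/np.tan(np.radians(ci["fovy"])/2)
    return np.array([[f,0,ci["cx"]],[0,f,ci["cy"]],[0,0,1.]]),np.array(ci["dist_coeffs"],float)
def cam_pose(name,ci,st=None):
    if "R" in ci: R=np.array(ci["R"]);t=np.array(ci["t"]); return R.T,-R.T@t
    T=np.array(ci["tool_from_camera"]); A=Ro.from_rotvec(st["ee_rot"]).as_matrix()
    return A@T[:3,:3],A@T[:3,3]+np.array(st["position"])
def snap(name):
    st=arm.observe(); im,d=get_image(name); np.savez(f"pics/{name}.npz",im=im,d=d,rot=st["ee_rot"],pos=st["position"])
    return im,d,st
def rays(name,uv):
    z=np.load(f"pics/{name}.npz"); ci=camera_info(name);k,dc=K(ci)
    p=cv2.undistortPoints(np.array(uv,float).reshape(-1,1,2),k,dc)[:,0]
    R,c=cam_pose(name,ci,dict(ee_rot=z["rot"],position=z["pos"]))
    return c,np.c_[p,np.ones(len(p))]@R.T,z["d"]
def onplane(name,uv,h):
    c,r,_=rays(name,uv); return c+r*((h-c[2])/r[:,2])[:,None]
def bydepth(name,uv):
    c,r,d=rays(name,uv); return c+r*np.array([d[int(round(v)),int(round(u))] for u,v in uv])[:,None]
E
python3 - <<'E'
from h import *
print(arm.grip_point_offset, arm.observe())
for n in("top","side"):
    im,d,_=snap(n); cv2.imwrite(f"pics/{n}0.png",cv2.resize(im[:,:,::-1],(800,500),interpolation=cv2.INTER_CUBIC))
    print(n,camera_info(n))
print(camera_info("wrist"))
E
```

```text
0.0188 {'clock': 0.0, 'joints': array([-1.44162905,  0.43522062,  0.02493989,  1.57407988, -0.01163126,
        1.1340041 , -0.0751162 ]), 'dq': array([ 3.29562696e-05,  1.42632482e-03,  1.01602741e-03, -1.44619184e-03,
        1.12351771e-03,  6.96582359e-04,  1.68312370e-04]), 'joint_efforts': array([-6.04635243e-04, -6.67856026e+01,  9.84851941e-01, -3.14459324e+01,
       -6.06461498e-02,  4.27686051e-02,  1.55480948e-04]), 'position': array([0.14347102, 0.6077886 , 0.22595271]), 'ee_rot': array([-1.56468874,  0.18211323, -0.18198516]), 'force': array([ 0.11157152, -1.32821315,  0.28507175]), 'ft_torque': array([ 0.01488767, -0.04418826, -0.02347972]), 'width': 1.0005413483327699}
top {'fovy': 54.78040643970048, 'cx': 321.3888705313061, 'cy': 202.05566854836397, 'dist_coeffs': array([-0.00777336,  0.        ,  0.        ,  0.        ,  0.        ]), 'R': array([[-0.0069745 , -0.99992657,  0.00991007],
       [-0.98986887,  0.00549822, -0.14187806],
       [ 0.14181316, -0.0107992 , -0.98983453]]), 't': array([-0.08900982,  0.47689656,  1.11617296])}
side {'fovy': 43.5439157557191
[... 170 characters left out ...]
 -0.19065007,  0.01548997],
       [-0.08473117, -0.50596868, -0.85838006],
       [ 0.17148766,  0.84121831, -0.5127804 ]]), 't': array([-0.48737583,  0.05352982,  1.397386  ])}
{'fovy': 65.45952062112, 'cx': 325.7622022396115, 'cy': 197.12549691001468, 'dist_coeffs': array([0.01721762, 0.        , 0.        , 0.        , 0.        ]), 'tool_from_camera': array([[-3.19727853e-04,  9.65672215e-01,  2.59763489e-01,
        -7.06262559e-02],
       [-1.27499221e-03, -2.59763685e-01,  9.65671374e-01,
        -1.58141107e-01],
       [ 9.99999136e-01, -2.24443911e-05,  1.31427824e-03,
        -2.45512999e-04],
       [ 0.00000000e+00,  0.00000000e+00,  0.00000000e+00,
         1.00000000e+00]])}
```

View pics/top0.png

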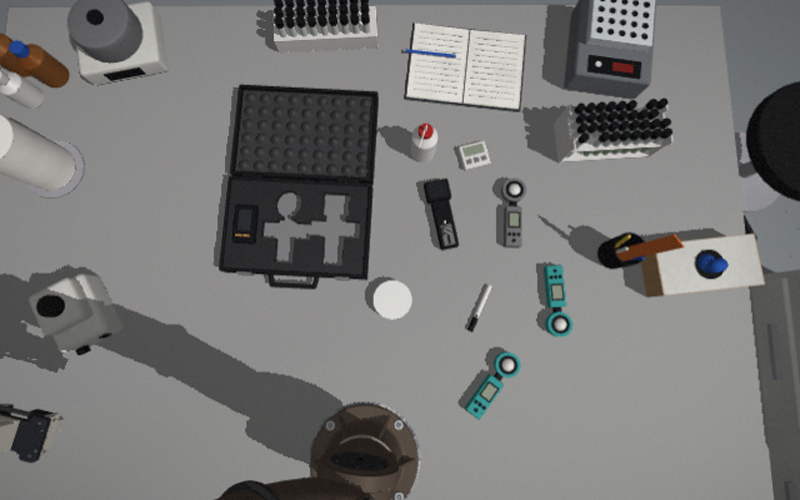

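View pics/side0.png

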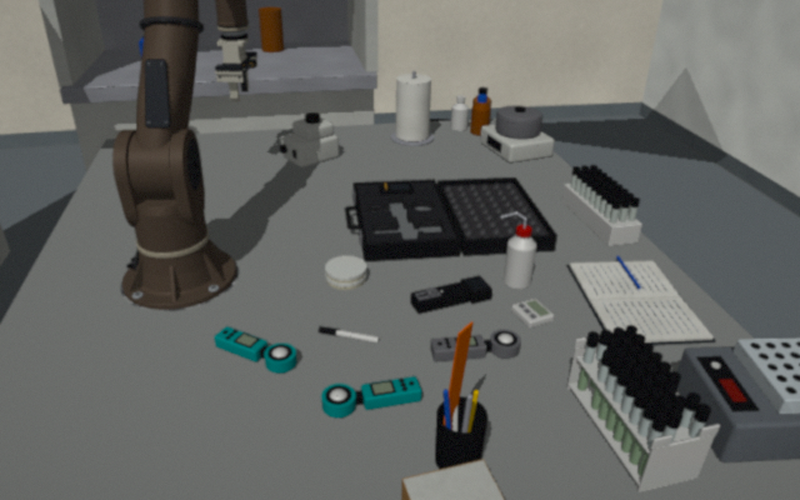

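Top view (800x500): lamp, black, at (442,213). Three meters: grey at (513,212), turquoise at (557,300) and (495,385). The grey one fits the description. The lamp and meter cutouts are at about (335,230) and (287,228). I'll confirm in an enlarged crop.

```bash
python3 - <<'E'
from h import *
z=np.load("pics/top.npz"); im=z["im"][135:225,170:430]  # 260x90
g=np.clip(255*(im/255.)**0.6,0,255).astype(np.uint8)
a=cv2.resize(g[:,:130],(780,540),interpolation=cv2.INTER_CUBIC); cv2.imwrite("pics/cropL.png",a[:,:,::-1])
a=cv2.resize(g[:,130:],(780,540),interpolation=cv2.INTER_CUBIC); cv2.imwrite("pics/cropR.png",a[:,:,::-1])
E
```

```text
(no output)
```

View pics/cropL.png

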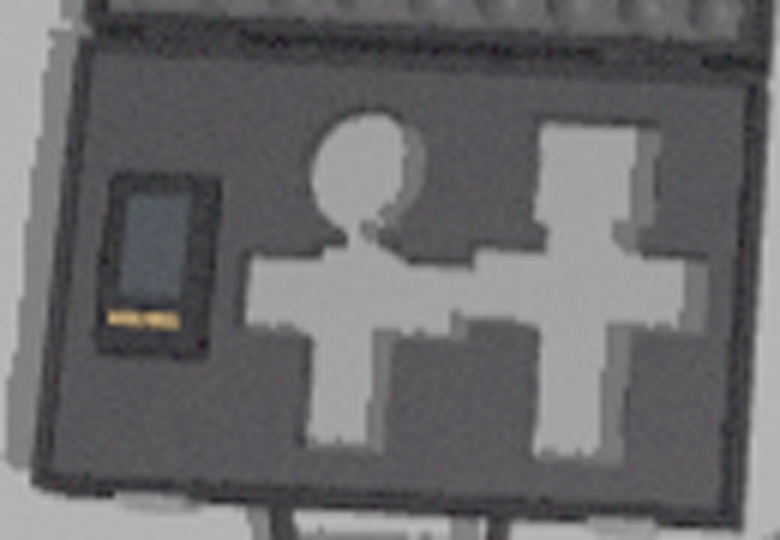

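View pics/cropR.png

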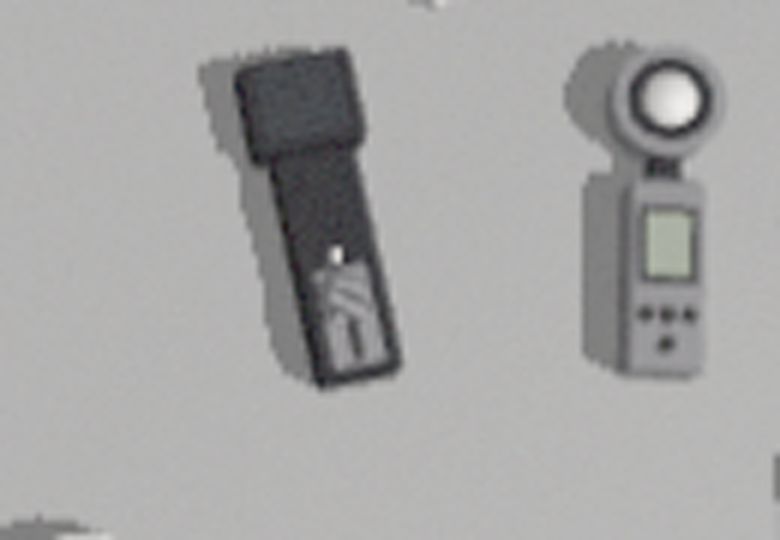

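Right crop: the black lamp's head is at (300,105) and tail at (360,375), with the grey cap near (340,290). The grey meter's dome is at (670,98) and its body at (665,280), so it is the one meant. Left crop: the meter cutout's head is at (360,170) and the lamp cutout's head at (590,180), both towards the lid.

```bash
python3 - <<'E'
from h import *
np.set_printoptions(precision=4,suppress=True)
A=Ro.from_rotvec(arm.observe()["ee_rot"]).as_matrix(); print(A)
L=lambda p:[(170+u/6,135+v/6) for u,v in p]; R=lambda p:[(300+u/6,135+v/6) for u,v in p]
print("case rim",onplane("top",L([(85,40),(765,80),(740,525),(35,485)]),.05))
print("lamp",onplane("top",R([(240,68),(348,48),(400,365),(322,385)]),.03))
print("meter",onplane("top",R([(625,375),(703,375)]),.028),onplane("top",R([(668,100)]),.03))
print("lampcut",onplane("top",L([(540,122),(660,122),(625,460),(533,455)]),.044))
print("metercut",onplane("top",L([(368,112),(385,450),(303,445)]),.044))
print("bottle,timer,petri,marker",onplane("top",[(340,105)],.14),onplane("top",[(378,124)],.018),onplane("top",[(313,239)],.03),onplane("top",[(384,246)],.01))
E
```

```text
[[ 0.9732 -0.0002  0.2298]
 [-0.2298 -0.0015  0.9732]
 [ 0.0002 -1.     -0.0015]]
case rim [[ 0.6594  0.3186  0.05  ]
 [ 0.6372 -0.0213  0.05  ]
 [ 0.4143 -0.0096  0.05  ]
 [ 0.4359  0.3331  0.05  ]]
lamp [[ 0.6488 -0.1502  0.03  ]
 [ 0.6591 -0.2055  0.03  ]
 [ 0.4951 -0.2282  0.03  ]
 [ 0.4852 -0.1889  0.03  ]]
meter [[ 0.4897 -0.3414  0.028 ]
 [ 0.4895 -0.3806  0.028 ]] [[ 0.6311 -0.3682  0.03  ]]
lampcut [[0.6178 0.0915 0.044 ]
 [0.6175 0.0315 0.044 ]
 [0.4472 0.0472 0.044 ]
 [0.4499 0.0923 0.044 ]]
metercut [[0.6233 0.1777 0.044 ]
 [0.4528 0.1649 0.044 ]
 [0.4555 0.2051 0.044 ]]
bottle,timer,petri,marker [[ 0.7363 -0.145   0.14  ]] [[ 0.7238 -0.2706  0.018 ]] [[ 0.3669 -0.0665  0.03  ]] [[ 0.3455 -0.2793  0.01  ]]
```

carry_out(
  steps=[1,0,-0.4,0.3,0,1,0,-0.8,0.6,0,1,0,-1,0.6,0],
)

```text
clock: 0.4
position: [0.1443, 0.5073, 0.29]
ee_rot: [-1.559, 0.182, -0.183]
force: [-0.1, 0.7, -0.5]
width: 0.998
```

carry_out(
  steps=[1,0.3,-0.3,0,0,1,0.6,-0.6,0,0,1,0.9,-0.9,0,0],
)

```text
clock: 0.7
position: [0.2343, 0.4168, 0.2866]
ee_rot: [-1.563, 0.182, -0.181]
force: [0.5, 0.7, -0.4]
width: 0.998
```

carry_out(
  steps=[1,0.3,-0.3,0,0,1,0.6,-0.6,0,0,1,1,-0.9,0,0],
)

```text
clock: 1.0
position: [0.3336, 0.327, 0.2867]
ee_rot: [-1.563, 0.181, -0.18]
force: [0.7, 0.3, 0.5]
width: 1.002
```

carry_out(
  steps=[1,0.3,-0.3,-0.2,0,1,0.6,-0.6,-0.4,0,1,1,-0.9,-0.6,0],
)

```text
clock: 1.3
position: [0.431, 0.2389, 0.2274]
ee_rot: [-1.563, 0.182, -0.181]
force: [0.9, 1.7, 0.1]
width: 1.001
```

carry_out(
  steps=[1,0.3,-0.3,-0.2,0.1,1,0.6,-0.6,-0.4,0.2,1,0.9,-0.9,-0.6,0.22,1,0.9,-0.9,-0.6,0.22,1,0.9,-0.9,-0.6,0.22,1,0.9,-0.9,-0.6,0.22],
)

```text
clock: 1.9
position: [0.5202, 0.1513, 0.1682]
ee_rot: [-1.57, 0.046, -0.045]
force: [-0.4, 1.4, 0.3]
width: 0.996
```

```bash
python3 - <<'E'
from h import *
im,d,st=snap("wrist"); np.savez("pics/wc.npz",**np.load("pics/wrist.npz")); print(st["position"],st["clock"],np.abs(st["dq"]).max())
g=np.clip(255*(im/255.)**0.6,0,255).astype(np.uint8)
cv2.imwrite("pics/wrist_case.png",cv2.resize(g[:,:,::-1],(800,500),interpolation=cv2.INTER_CUBIC))
E
```

```text
[0.52024443 0.15130278 0.16820051] 1.9 0.014660019175082256
```

View pics/wrist_case.png

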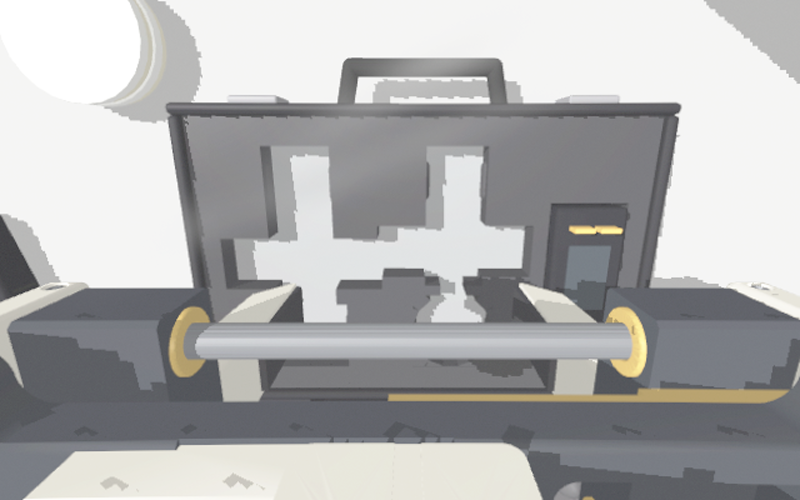

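The wrist view shows the tails of both cutouts and the recesses; the gripper hides the heads. I'll fit the cutout outlines to the depth cloud and compare the wrist and top results.

```bash
cat > fit.py <<'E'
from h import *
from scipy.optimize import minimize
def cloud(f,name):
    z=np.load(f); d=z["d"]; ci=camera_info(name);k,dc=K(ci)
    vv,uu=np.nonzero(d>0); p=cv2.undistortPoints(np.c_[uu,vv].astype(float).reshape(-1,1,2),k,dc)[:,0]
    R,c=cam_pose(name,ci,dict(ee_rot=z["rot"],position=z["pos"]))
    return (np.c_[p,np.ones(len(p))]*d[vv,uu][:,None])@R.T+c, np.c_[uu,vv], z["im"][vv,uu]
def box(q,x0,x1,w):
    a=np.abs(q[:,0]-(x0+x1)/2)-(x1-x0)/2; b=np.abs(q[:,1])-w
    return np.hypot(np.maximum(a,0),np.maximum(b,0))+np.minimum(np.maximum(a,b),0)
def lampS(q,m): return np.minimum(box(q,-.085-m,.035+m,.022+m),box(q,.035-m,.085+m,.03+m))
def metS(q,m): return np.minimum(np.minimum(box(q,-.085-m,.015+m,.02+m),box(q,.01,.04,.008+m)),np.hypot(q[:,0]-.056,q[:,1])-.029-m)
def loc(P,x,y,a):
    c,s=np.cos(a),np.sin(a); d=P[:,:2]-[x,y]; return np.c_[d[:,0]*c+d[:,1]*s,-d[:,0]*s+d[:,1]*c]
def run(f,x0,sc=.0008):
    for s in (.003,sc):
        step=np.array([.006]*(len(x0)-1)+[.05]) if len(x0)!=5 else np.array([.006,.006,.006,.006,.03])
        sim=np.vstack([x0]+[np.array(x0)+np.eye(len(x0))[i]*step[i] for i in range(len(x0))])
        r=minimize(f,x0,args=(s,),method="Nelder-Mead",options=dict(initial_simplex=sim,xatol=1e-5,fatol=1e-7,maxiter=1500)); x0=r.x
    return r
def fit_case(f,name,x0=(.533,.064,.54,.187,-.06)):
    P,_,_=cloud(f,name)
    l0=loc(P,.535,.062,-.06); m0=loc(P,.54,.187,-.06)
    k=((np.abs(l0[:,0])<.1)&(l0[:,1]>-.067)&(m0[:,1]<.062)&(P[:,2]<.05)&(P[:,2]>.01)); P=P[k]
    ins=P[:,2]<.037
    print(name,len(P),ins.sum(),"foam z",np.median(P[~ins,2]),"floor z",np.median(P[P[:,2]<.03,2]))
    def cost(v,s):
        ql=loc(P,v[0],v[1],v[4]); qm=loc(P,v[2],v[3],v[4])
        S=np.minimum.reduce([lampS(ql,.002),box(ql,-.02,.02,.06),metS(qm,.002),box(qm,-.03,.01,.058)])
        return np.mean(np.logaddexp(0,np.where(ins,S,-S)/s))
    r=run(cost,x0); print(np.round(r.x,4),r.fun); return r.x
def fit_obj(f,name,S,x0,lo=.012,hi=.06,rad=.125):
    P,_,_=cloud(f,name); P=P[(np.hypot(P[:,0]-x0[0],P[:,1]-x0[1])<rad)&(P[:,2]<hi)&(P[:,2]>-.02)]
    ins=P[:,2]>lo
    def cost(v,s): 
        d=S(loc(P,*v),0.); return np.mean(np.logaddexp(0,np.where(ins,d,-d)/s))
    r=run(cost,x0); print(name,ins.sum(),np.round(r.x,4),np.degrees(r.x[2]),r.fun,"bench",np.median(P[P[:,2]<.008,2]),"top",np.percentile(P[ins,2],[50,98])); return r.x
E
python3 - <<'E'
from fit import *
fit_case("pics/wc.npz","wrist"); fit_case("pics/top.npz","top")
fit_obj("pics/top.npz","top",lampS,(.572,-.193,.18)); fit_obj("pics/top.npz","top",metS,(.575,-.365,-.05))
# cap
P,uv,_=cloud("pics/top.npz","top"); k=(P[:,2]>.034)&(np.abs(P[:,0]-.51)<.06)&(np.abs(P[:,1]+.2)<.04)
q=loc(P[k],.572,-.193,.18); print(k.sum(),q.mean(0),q.min(0),q.max(0))
E
```

```text
wrist 44446 18343 foam z 0.044134299532890886 floor z 0.02228057663821162
[ 0.5349  0.0707  0.542   0.1856 -0.0582] 0.07473256602821558
top 5630 2414 foam z 0.043745763740116406 floor z 0.02188950138644674
[ 0.5342  0.0692  0.5408  0.1841 -0.0577] 0.071459880216908
top 912 [ 0.5732 -0.1919  0.1959] 11.22506007251762 0.02225882040832607 bench 0.00022313215534275344 top [0.03019428 0.03929124]
top 776 [ 0.5764 -0.3658 -0.0532] -3.045809873547261 0.031948939148633254 bench 0.00037952497099147386 top [0.02862458 0.03480077]
59 [-0.04465672  0.00121255] [-0.07784629 -0.01602334] [-0.00774291  0.01723305]
```

Cutouts (wrist): lamp at (0.535, 0.071), meter at (0.542, 0.186), yaw -3.3°; the top camera agrees within 1.5 mm. The switch looks ON (cap at about -45 mm). Next, a wrist look at the tools.

carry_out(
  steps=[1,0.1,-0.3,0.2,0,1,0.2,-0.6,0.4,0,1,0.2,-0.9,0.4,0],
)

```text
clock: 2.25
position: [0.543, 0.0611, 0.2113]
ee_rot: [-1.569, 0.04, -0.049]
force: [1.0, 0.1, -0.1]
width: 1.0
```

carry_out(
  steps=[1,0.1,-0.3,0,0,1,0.2,-0.6,0,0,1,0.2,-0.9,0,0],
)

```text
clock: 2.55
position: [0.5617, -0.0291, 0.209]
ee_rot: [-1.57, 0.043, -0.046]
force: [0.1, -0.4, -0.5]
width: 1.0
```

carry_out(
  steps=[1,0.1,-0.3,0,0,1,0.2,-0.6,0,0,1,0.2,-0.9,0,0],
)

```text
clock: 2.85
position: [0.582, -0.1188, 0.2088]
ee_rot: [-1.57, 0.043, -0.045]
force: [0.7, 0.5, 0.1]
width: 0.999
```

carry_out(
  steps=[1,0.1,-0.3,0,0,1,0.2,-0.6,0,0,1,0.2,-0.9,0,0],
)

```text
clock: 3.15
position: [0.6023, -0.2086, 0.2087]
ee_rot: [-1.57, 0.042, -0.045]
force: [0.0, 0.7, 0.5]
width: 0.999
```

carry_out(
  steps=[1,0.1,-0.3,0,0,1,0.4,-0.8,0,0,1,0.4,-0.8,0,0,1,0.4,-0.8,0,0,1,0.4,-0.8,0,0,1,0.4,-0.8,0,0],
)

```text
clock: 3.75
position: [0.641, -0.2871, 0.2085]
ee_rot: [-1.569, 0.044, -0.045]
force: [0.5, 0.1, -0.2]
width: 1.002
```

```bash
python3 - <<'E'
from fit import *
im,d,st=snap("wrist"); np.savez("pics/wt.npz",**np.load("pics/wrist.npz")); print(st["position"],st["ee_rot"],np.abs(st["dq"]).max())
l=fit_obj("pics/wt.npz","wrist",lampS,(.573,-.191,.19)); m=fit_obj("pics/wt.npz","wrist",metS,(.576,-.365,-.05))
P,uv,_=cloud("pics/wt.npz","wrist"); q=loc(P,*l)
k=(P[:,2]>.037)&(P[:,2]<.05)&(q[:,0]>-.085)&(q[:,0]<-.02)&(np.abs(q[:,1])<.02)
print("cap",k.sum(),np.percentile(q[k],[2,50,98],axis=0))
g=np.clip(255*(im/255.)**0.6,0,255).astype(np.uint8)
cv2.imwrite("pics/wrist_tools.png",cv2.resize(g[:,:,::-1],(800,500),interpolation=cv2.INTER_CUBIC))
E
```

```text
[ 0.64096748 -0.28708022  0.20850905] [-1.56899512  0.04418928 -0.04469452] 0.006156207078111747
wrist 8252 [ 0.5736 -0.1902  0.1949] 11.16527943691764 0.02493963075226335 bench 0.0003040106185718261 top [0.03028403 0.04029499]
wrist 6518 [ 0.5771 -0.3635 -0.058 ] -3.3217737251146997 0.019945666530961855 bench 0.00010109990751755449 top [0.02835933 0.03458493]
cap 337 [[-0.05519216 -0.00803235]
 [-0.04587869  0.00017394]
 [-0.03626104  0.00886365]]
```

View pics/wrist_tools.png

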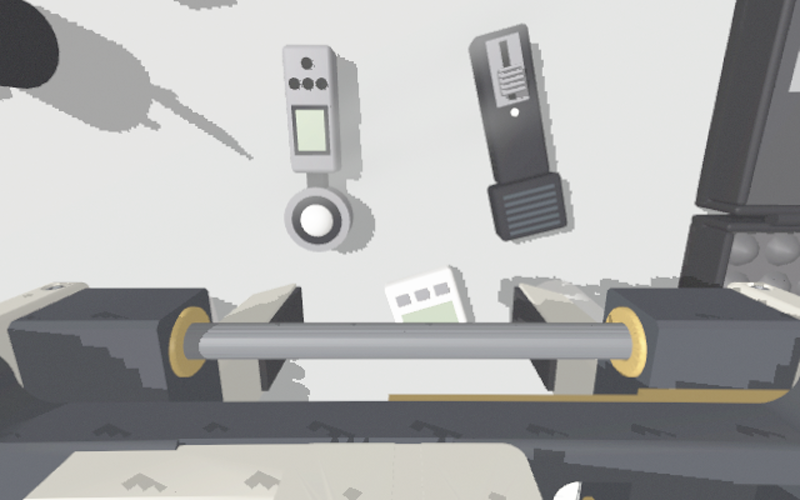

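Wrist view: the grey meter is at (312,150) with its dome at (317,220), the black lamp is at (518,130), and the cap at (513,83) is in the ON position. I'll grasp the lamp first.

carry_out(
  steps=[1,-0.3,0.3,0,0.1,1,-0.6,0.6,0,0.2,1,-0.67,0.96,0,0.32,1,-0.67,0.96,-0.4,0.32,1,-0.67,0.96,-0.8,0.32,1,-0.67,0.96,-1,0.32,1,-0.67,0.96,-1,0.32,1,-0.67,0.96,-1,0.32],
)

```text
clock: 4.6
position: [0.574, -0.1931, 0.109]
ee_rot: [-1.565, -0.152, 0.151]
force: [0.2, -0.3, 1.0]
width: 0.998
```

```bash
python3 - <<'E'
from h import *
st=arm.observe();A=Ro.from_rotvec(st["ee_rot"]).as_matrix();print(st["position"],np.degrees(np.arctan2(A[1,0],A[0,0])),A[:,1])
E
```

```text
[ 0.57395841 -0.19306111  0.10900166] 11.054767192159995 [ 3.73445944e-04  1.08685821e-04 -9.99999924e-01]
```

carry_out(
  steps=[1,0,0.02,-0.3,0,1,0,0.02,-0.6,0,1,0,0.02,-0.85,0,1,0,0.02,-1,0,1,0,0.02,-1,0,0.3,0,0.02,-1,0,0.3,0,0.02,-1,0,0.3,0,0.02,-1,0,0.3,0,0.02,-1,0,0.3,0,0.02,-1,0,0.3,0,0.02,-1,0],
  grip_force=35,
)

```text
clock: 5.7
position: [0.5738, -0.1916, 0.0084]
ee_rot: [-1.566, -0.151, 0.151]
force: [-0.1, 0.3, 0.0]
width: 0.531
```

carry_out(
  steps=[0.3,0,0,0,0,0.3,0,0,0,0,0.3,0,0,0,0,0.3,0,0,0,0,0.3,0,0,0.1,0,0.3,0,0,0.3,0,0.3,0,0,0.6,0,0.3,0,0,1,0,0.3,0,0,1,0],
)

```text
clock: 6.6
position: [0.5767, -0.1933, 0.1135]
ee_rot: [-1.569, -0.156, 0.144]
force: [1.5, -0.8, -2.8]
width: 0.474
```

carry_out(
  steps=[0.3,0,0.3,0,-0.05,0.3,0,0.6,0,-0.1,0.3,0,0.9,0,-0.16],
)

```text
clock: 6.9
position: [0.5732, -0.1009, 0.1078]
ee_rot: [-1.57, -0.05, 0.051]
force: [0.9, 0.4, -2.8]
width: 0.479
```

carry_out(
  steps=[0.3,-0.1,0.3,0,-0.05,0.3,-0.2,0.6,0,-0.1,0.3,-0.2,0.9,0,-0.16],
)

```text
clock: 7.2
position: [0.5518, -0.0109, 0.1077]
ee_rot: [-1.571, 0.05, -0.047]
force: [-0.0, 0.3, -3.7]
width: 0.476
```

carry_out(
  steps=[0.3,-0.1,0.3,0,0,0.3,-0.2,0.6,0,0,0.3,-0.2,0.83,0,0,0.3,-0.2,0.83,0,0,0.3,-0.2,0.83,0,0,0.3,-0.2,0.83,0,0,0.3,-0.2,0.83,0,0],
)

```text
clock: 7.9
position: [0.5338, 0.07, 0.1081]
ee_rot: [-1.571, 0.048, -0.048]
force: [-0.2, 0.2, -2.8]
width: 0.476
```

```bash
cat >> fit.py <<'E'
def held(f,name,S,x0,lo,hi,rad=.1,cond=None):
    P,_,_=cloud(f,name); q=loc(P,*x0); k=(np.abs(q[:,0])<.1)&(np.abs(q[:,1])<.036)&(P[:,2]>lo)&(P[:,2]<hi)
    return P[k],q[k]
E
python3 - <<'E'
from fit import *
st=arm.observe();A=Ro.from_rotvec(st["ee_rot"]).as_matrix();print(st["position"],np.degrees(np.arctan2(A[1,0],A[0,0])),A[:,1])
im,d,st=snap("wrist"); np.savez("pics/wh.npz",**np.load("pics/wrist.npz"))
x0=(*st["position"][:2],-.057)
P,q=held("pics/wh.npz","wrist",lampS,x0,.10,.16)
print(np.histogram(P[:,2],bins=12))
for n,lo,hi in (("top face",.12,.14),("cap",.141,.155)):
  k=(P[:,2]>lo)&(P[:,2]<hi)&(q[:,0]<-.02); print(n,k.sum(),np.percentile(q[k],[1,50,99],axis=0))
g=np.clip(255*(im/255.)**0.6,0,255).astype(np.uint8)
cv2.imwrite("pics/wrist_held.png",cv2.resize(g[:,:,::-1],(800,500),interpolation=cv2.INTER_CUBIC))
E
```

```text
[0.53377809 0.0700477  0.10809998] -3.4974896823950754 [-9.16954606e-05 -5.71585241e-04 -9.99999832e-01]
(array([   41,    92,   182,   232,   307, 15187,  2906,  1791,   804,
          82,   377,   159]), array([0.10176608, 0.10661829, 0.11147049, 0.1163227 , 0.12117491,
       0.12602712, 0.13087933, 0.13573153, 0.14058374, 0.14543595,
       0.15028816, 0.15514036, 0.15999257]))
top face 13480 [[-8.44106901e-02 -2.12374311e-02]
 [-5.74541505e-02  3.24886421e-05]
 [-2.06273742e-02  2.13381504e-02]]
cap 224 [[-0.05535058 -0.00812729]
 [-0.04591596  0.00058998]
 [-0.03660794  0.00818221]]
```

View pics/wrist_held.png

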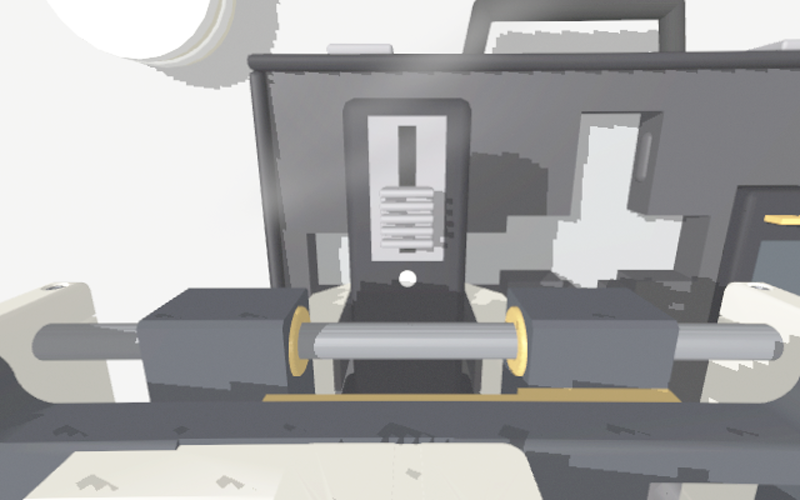

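Wrist view: the lamp is centred in the grip, with its tail at (407,105) and cap at (407,215) on the lamp axis. It is about 1 mm off the cutout, so I'll correct that and lower it.

carry_out(
  steps=[0.3,0.01,0.006,-0.2,0.004,0.3,0.01,0.006,-0.4,0.004,0.3,0.01,0.006,-0.5,0.004,0.3,0.01,0.006,-0.54,0.004,0.3,0.01,0.006,-0.58,0.004,0.3,0.01,0.006,-0.61,0.004,0.3,0.01,0.006,-0.63,0.004,0.3,0.01,0.006,-0.63,0.004],
)

```text
clock: 8.75
position: [0.5349, 0.0721, 0.0453]
ee_rot: [-1.57, 0.044, -0.044]
force: [-0.1, -0.1, -3.0]
width: 0.481
```

carry_out(
  steps=[0.3,0,0,-0.03,0,0.3,0,0,-0.06,0,0.3,0,0,-0.09,0,0.3,0,0,-0.11,0,0.3,0,0,-0.13,0,0.3,0,0,-0.14,0,0.3,0,0,-0.14,0],
)

```text
clock: 9.45
position: [0.5352, 0.0716, 0.0311]
ee_rot: [-1.571, 0.044, -0.045]
force: [3.2, -4.0, -2.2]
width: 0.475
```

carry_out(
  steps=[0.3,0,0,-0.01,0,0.3,0,0,-0.02,0,0.3,0,0,-0.02,0],
)

```text
clock: 9.75
position: [0.5351, 0.0716, 0.0302]
ee_rot: [-1.57, 0.044, -0.045]
force: [-2.4, -4.4, 15.4]
width: 0.474
```

carry_out(
  steps=[0.64,0,0,0,0,0.64,0,0,0,0,0.64,0,0,0,0,0.64,0,0,0.2,0,0.64,0,0,0.6,0,0.64,0,0,1,0,0.64,0,0,1,0,0.64,0,0,1,0,0,0,0,1,0,0,0,0,1,0],
)

```text
clock: 10.75
position: [0.5338, 0.072, 0.1279]
ee_rot: [-1.571, 0.046, -0.042]
force: [0.7, -1.0, 0.2]
width: 0.516
```

```bash
cat >> fit.py <<'E'
def seat(f,x0,w=.018,tag=""):
    P,_,_=cloud(f,"wrist"); q=loc(P,*x0); 
    for a,b in ((-.083,-.075),(-.075,-.035),(-.033,-.022),(-.02,0),(0,.02),(.02,.05),(.06,.083)):
        k=(q[:,0]>a)&(q[:,0]<b)&(np.abs(q[:,1])<w)&(P[:,2]<.08)
        if k.sum()>20: print(tag,a,b,k.sum(),"z L/all/R",[round(float(np.median(P[k&kk,2])),4) for kk in (q[:,1]>.008,q[:,1]>-1,q[:,1]<-.008) if (k&kk).sum()>5])
E
python3 - <<'E'
from fit import *
im,d,st=snap("wrist"); print(st["position"],st["force"],st["width"],st["clock"])
x0=(.535,.0707,-.058); seat("pics/wrist.npz",x0)
P,_,_=cloud("pics/wrist.npz","wrist"); q=loc(P,*x0)
k=(P[:,2]>.058)&(P[:,2]<.07)&(q[:,0]<-.02)&(q[:,0]>-.08)&(np.abs(q[:,1])<.02); print("cap",k.sum(),np.percentile(q[k],[2,50,98],axis=0),np.median(P[k,2]))
k=(P[:,2]>.048)&(P[:,2]<.056)&(q[:,0]<.09)&(q[:,0]>-.09)&(np.abs(q[:,1])<.035); print("lamp",np.percentile(q[k],[0.5,99.5],axis=0))
E
```

```text
[0.53380031 0.07203874 0.1279404 ] [ 0.65778162 -1.0133581   0.22935981] 0.5163303167678625 10.75
 -0.083 -0.075 596 z L/all/R [0.0523, 0.0523, 0.0521]
 -0.075 -0.035 2662 z L/all/R [0.0526, 0.0529, 0.0524]
 -0.033 -0.022 672 z L/all/R [0.0523, 0.0524, 0.0522]
 -0.02 0 1154 z L/all/R [0.0522, 0.0523, 0.0522]
 0 0.02 1075 z L/all/R [0.0523, 0.0522, 0.0522]
 0.02 0.05 1114 z L/all/R [0.052, 0.052, 0.0519]
 0.06 0.083 574 z L/all/R [0.0527, 0.0527, 0.0526]
cap 663 [[-0.05559887 -0.00780476]
 [-0.04608124  0.00077847]
 [-0.03667928  0.00935613]] 0.06214813750447737
lamp [[-0.08413105 -0.0263903 ]
 [ 0.08273549  0.02817387]]
```

The lamp is home and flat: its top is at 52 mm everywhere. Next, shut the fingers and push the switch back.

carry_out(
  steps=[0,-0.17,0.005,0,0,0,-0.17,0.005,0,0,0,-0.17,0.005,0,0,0,-0.17,0.005,0,0,0,-0.17,0.005,0,0,0,-0.17,0.005,-0.3,0,0,-0.17,0.005,-0.6,0,0,-0.17,0.005,-0.71,0,0,-0.17,0.005,-0.71,0,0,-0.17,0.005,-0.71,0],
)

```text
clock: 11.8
position: [0.5184, 0.0724, 0.0588]
ee_rot: [-1.57, 0.044, -0.045]
force: [0.2, 0.2, 0.0]
width: 0.002
```

carry_out(
  steps=[0,-0.04,0.002,0,0,0,-0.08,0.005,0,0,0,-0.12,0.007,0,0,0,-0.16,0.009,0,0,0,-0.2,0.012,0,0,0,-0.23,0.013,0,0,0,-0.245,0.014,0,0,0,-0.245,0.014,0,0],
)

```text
clock: 12.6
position: [0.4946, 0.0739, 0.0586]
ee_rot: [-1.57, 0.042, -0.046]
force: [5.1, -0.3, -0.3]
width: 0.003
```

carry_out(
  steps=[0,-0.015,0,0,0,0,-0.03,0.002,0,0,0,-0.03,0.002,0,0],
)

```text
clock: 12.9
position: [0.4923, 0.074, 0.0587]
ee_rot: [-1.57, 0.041, -0.047]
force: [7.2, -1.8, -1.2]
width: -0.0
```

carry_out(
  steps=[0,-0.02,0,0,0,0,-0.03,0,0,0,0,-0.03,0,0,0],
)

```text
clock: 13.2
position: [0.492, 0.074, 0.0591]
ee_rot: [-1.57, 0.037, -0.051]
force: [14.2, -1.7, -8.2]
width: 0.004
```

carry_out(
  steps=[0,0.1,0,0,0,0,0.15,0,0.2,0,0,0.25,0,0.5,0,0.1,0.4,0,0.7,0,0.1,0.4,0,0.7,0,0.1,0.4,0,0.7,0,0.1,0.4,0,0.7,0],
)

```text
clock: 13.9
position: [0.5256, 0.0741, 0.127]
ee_rot: [-1.571, 0.046, -0.041]
force: [-0.2, 0.4, 0.2]
width: 0.1
```

```bash
cat > lampchk.py <<'E'
from fit import *
im,d,st=snap("wrist"); print(st["position"],st["force"],st["clock"])
x0=(.535,.0707,-.058); seat("pics/wrist.npz",x0)
P,_,_=cloud("pics/wrist.npz","wrist"); q=loc(P,*x0)
k=(P[:,2]>.058)&(P[:,2]<.07)&(q[:,0]<-.02)&(q[:,0]>-.085)&(np.abs(q[:,1])<.02); print("cap",k.sum(),np.percentile(q[k],[2,50,98],axis=0))
k=(P[:,2]>.050)&(P[:,2]<.056)&(q[:,0]<-.06)&(q[:,0]>-.095)&(np.abs(q[:,1])<.02); print("lamp tail",np.percentile(q[k,0],[0.5,2]))
E
python3 lampchk.py
```

```text
[0.5255962  0.07409699 0.1269938 ] [-0.16028978  0.36944792  0.18655765] 13.9
 -0.083 -0.075 585 z L/all/R [0.0526, 0.0526, 0.0524]
 -0.075 -0.035 2612 z L/all/R [0.0526, 0.053, 0.0525]
 -0.033 -0.022 654 z L/all/R [0.0524, 0.0524, 0.0523]
 -0.02 0 1120 z L/all/R [0.0523, 0.0523, 0.0522]
 0 0.02 650 z L/all/R [0.0524, 0.0523, 0.0523]
 0.02 0.05 242 z L/all/R [0.0523, 0.0521]
 0.06 0.083 430 z L/all/R [0.0527, 0.0527]
cap 701 [[-0.07385958 -0.0081571 ]
 [-0.06430697  0.00024537]
 [-0.05447925  0.00878477]]
lamp tail [-0.08690147 -0.08620133]
```

The lamp is still home. Relative to the lamp tail the cap is at about -62 mm, so the switch is off. Now the meter.

carry_out(
  steps=[0.5,0.03,-0.3,0,0,0.5,0.06,-0.6,0,0,0.5,0.08,-0.9,0,0],
)

```text
clock: 14.25
position: [0.5342, -0.0166, 0.1272]
ee_rot: [-1.571, 0.045, -0.042]
force: [-0.2, -1.0, -0.2]
width: 0.313
```

carry_out(
  steps=[1,0.03,-0.3,0,0,1,0.06,-0.6,0,0,1,0.08,-0.9,0,0],
)

```text
clock: 14.55
position: [0.5422, -0.1068, 0.1272]
ee_rot: [-1.57, 0.045, -0.042]
force: [0.5, -0.6, -0.3]
width: 0.573
```

carry_out(
  steps=[1,0.03,-0.3,0,0,1,0.06,-0.6,0,0,1,0.08,-0.9,0,0],
)

```text
clock: 14.85
position: [0.5503, -0.1966, 0.1271]
ee_rot: [-1.57, 0.046, -0.042]
force: [0.5, 1.0, 0.4]
width: 0.837
```

carry_out(
  steps=[1,0.03,-0.3,0,0,1,0.06,-0.6,0,0,1,0.08,-0.9,0,0],
)

```text
clock: 15.15
position: [0.5584, -0.2864, 0.127]
ee_rot: [-1.569, 0.046, -0.042]
force: [-0.8, 0.1, -0.7]
width: 0.994
```

carry_out(
  steps=[1,0.05,-0.3,0,0,1,0.09,-0.6,0,0,1,0.09,-0.77,0,0,1,0.09,-0.77,-0.2,0,1,0.09,-0.77,-0.3,0,1,0.09,-0.77,-0.3,0,1,0.09,-0.77,-0.3,0],
)

```text
clock: 15.85
position: [0.5683, -0.3617, 0.098]
ee_rot: [-1.569, 0.044, -0.042]
force: [0.6, -0.6, -0.2]
width: 1.002
```

```bash
python3 - <<'E'
from h import *
st=arm.observe();A=Ro.from_rotvec(st["ee_rot"]).as_matrix();print(st["position"],np.degrees(np.arctan2(A[1,0],A[0,0])),A[:,1])
E
```

```text
[ 0.56828952 -0.36169299  0.09798549] -3.1412795148228883 [-7.50637996e-04  1.00192430e-03 -9.99999216e-01]
```

Pose is good: I'll shift (-1, -1) mm, lower to about 7 mm and grip.

carry_out(
  steps=[1,-0.01,-0.01,-0.3,0,1,-0.01,-0.01,-0.6,0,1,-0.01,-0.01,-0.8,0,1,-0.01,-0.01,-0.91,0,1,-0.01,-0.01,-0.91,0,0.25,-0.01,-0.01,-0.91,0,0.25,-0.01,-0.01,-0.91,0,0.25,-0.01,-0.01,-0.91,0,0.25,-0.01,-0.01,-0.91,0,0.25,-0.01,-0.01,-0.91,0,0.25,-0.01,-0.01,-0.91,0,0.25,-0.01,-0.01,-0.91,0],
)

```text
clock: 17.05
position: [0.5672, -0.3638, 0.0072]
ee_rot: [-1.57, 0.044, -0.044]
force: [0.5, 2.7, 1.1]
width: 0.44
```

carry_out(
  steps=[0.25,0,0,0,0,0.25,0,0,0,0,0.25,0,0,0,0,0.25,0,0,0,0,0.25,0,0,0.02,0,0.25,0,0,0.2,0,0.25,0,0,0.5,0,0.25,0,0,0.8,0,0.25,0,0,1,0,0.25,0,0,1,0],
)

```text
clock: 18.05
position: [0.5686, -0.3652, 0.1101]
ee_rot: [-1.573, 0.041, -0.048]
force: [-0.3, -0.7, -3.4]
width: 0.434
```

carry_out(
  steps=[0.25,-0.05,0.3,0,0,0.25,-0.1,0.6,0,0,0.25,-0.1,0.92,0,0],
)

```text
clock: 18.35
position: [0.5554, -0.2711, 0.1054]
ee_rot: [-1.57, 0.047, -0.043]
force: [-0.5, 0.3, -1.9]
width: 0.432
```

carry_out(
  steps=[0.25,-0.05,0.3,0,0,0.25,-0.1,0.6,0,0,0.25,-0.1,0.92,0,0],
)

```text
clock: 18.65
position: [0.5455, -0.1788, 0.1056]
ee_rot: [-1.57, 0.047, -0.043]
force: [0.8, 0.0, -3.4]
width: 0.43
```

carry_out(
  steps=[0.25,-0.05,0.3,0,0,0.25,-0.1,0.6,0,0,0.25,-0.1,0.92,0,0],
)

```text
clock: 18.95
position: [0.5355, -0.0869, 0.1058]
ee_rot: [-1.571, 0.047, -0.043]
force: [0.8, 0.2, -2.9]
width: 0.432
```

carry_out(
  steps=[0.25,0,0.3,0,0,0.25,0,0.6,0,0,0.25,0,0.92,0,0],
)

```text
clock: 19.25
position: [0.5362, 0.0051, 0.1059]
ee_rot: [-1.571, 0.046, -0.043]
force: [0.2, 0.5, -3.1]
width: 0.431
```

carry_out(
  steps=[0.25,0,0.3,0,0,0.25,0,0.6,0,0,0.25,0,0.92,0,0],
)

```text
clock: 19.55
position: [0.5363, 0.0969, 0.1058]
ee_rot: [-1.571, 0.046, -0.043]
force: [0.7, -0.1, -2.0]
width: 0.435
```

carry_out(
  steps=[0.25,-0.05,0.3,0,0,0.25,-0.06,0.6,0,0,0.25,-0.06,0.9,0,0,0.25,-0.06,0.9,0,0,0.25,-0.06,0.9,0,0,0.25,-0.06,0.9,0,0,0.25,-0.06,0.9,0,0],
)

```text
clock: 20.25
position: [0.5312, 0.1846, 0.1068]
ee_rot: [-1.571, 0.046, -0.045]
force: [-0.8, -0.9, -2.7]
width: 0.435
```

```bash
python3 - <<'E'
from fit import *
st=arm.observe();A=Ro.from_rotvec(st["ee_rot"]).as_matrix();print(st["position"],np.degrees(np.arctan2(A[1,0],A[0,0])),A[:,1])
im,d,st=snap("wrist"); np.savez("pics/wm.npz",**np.load("pics/wrist.npz"))
c,s=np.cos(-.058),np.sin(-.058); p=st["position"]
x0=(p[0]+.01*c,p[1]+.01*s,-.058)
P,q=held("pics/wm.npz","wrist",metS,x0,.115,.145)
k=(q[:,0]<-.035)&(q[:,0]>-.095); P,q=P[k],q[k]; print(np.percentile(P[:,2],[5,50,95]),np.percentile(q,[.5,2,50,98,99.5],axis=0))
for a,b in ((-.08,-.065),(-.06,-.04)):
  k=(q[:,0]>a)&(q[:,0]<b); e=np.percentile(q[k,1],[1,99]); print(a,e,e.mean())
g=np.clip(255*(im/255.)**0.6,0,255).astype(np.uint8)
cv2.imwrite("pics/wrist_heldm.png",cv2.resize(g[:,:,::-1],(800,500),interpolation=cv2.INTER_CUBIC))
E
```

```text
[0.53119497 0.18459965 0.10681656] -3.320714918044894 [-4.87272430e-04 -7.70647853e-04 -9.99999584e-01]
[0.12600399 0.12794979 0.12957064] [[-0.08530306 -0.01978644]
 [-0.08443132 -0.01887329]
 [-0.06169589 -0.00022586]
 [-0.03612369  0.01864096]
 [-0.03526701  0.01950832]]
-0.08 [-0.01951112  0.01930161] -0.00010475548629085805
-0.06 [-0.01950191  0.019231  ] -0.0001354552274210226
```

View pics/wrist_heldm.png

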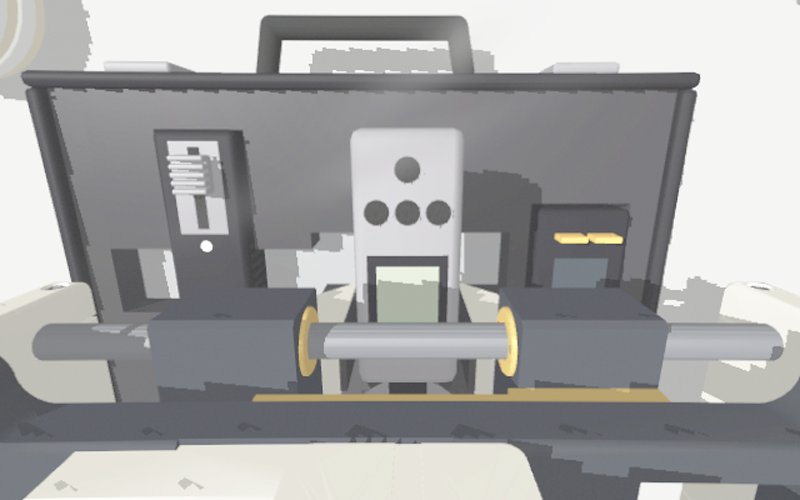

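Wrist view: the meter is centred in the jaws, with its body at (407,200) over its cutout. The lamp is home at (200,210) with its cap at the tail end. I'll lower the meter.

carry_out(
  steps=[0.25,0.009,0.012,-0.2,0,0.25,0.009,0.012,-0.4,0,0.25,0.009,0.012,-0.5,0,0.25,0.009,0.012,-0.54,0,0.25,0.009,0.012,-0.57,0,0.25,0.009,0.012,-0.6,0,0.25,0.009,0.012,-0.63,0,0.25,0.009,0.012,-0.63,0],
)

```text
clock: 21.1
position: [0.5322, 0.1874, 0.0442]
ee_rot: [-1.57, 0.044, -0.044]
force: [0.3, 0.1, -3.1]
width: 0.43
```

carry_out(
  steps=[0.25,0,-0.01,-0.03,0,0.25,0,-0.01,-0.06,0,0.25,0,-0.01,-0.09,0,0.25,0,-0.01,-0.11,0,0.25,0,-0.01,-0.13,0,0.25,0,-0.01,-0.145,0,0.25,0,-0.01,-0.155,0,0.25,0,-0.01,-0.155,0],
)

```text
clock: 21.9
position: [0.5327, 0.1863, 0.0291]
ee_rot: [-1.57, 0.043, -0.045]
force: [-0.4, -1.9, 8.2]
width: 0.435
```

Slightly more press (1 mm), then release and check.

carry_out(
  steps=[0.25,0,0,-0.01,0,0.25,0,0,-0.01,0],
)

```text
clock: 22.1
position: [0.5327, 0.1864, 0.0291]
ee_rot: [-1.569, 0.043, -0.045]
force: [-4.1, -2.7, 21.6]
width: 0.433
```

carry_out(
  steps=[0.6,0,0,0.01,0,0.6,0,0,0.01,0,0.6,0,0,0.01,0,0.6,0,0,0.2,0,0.6,0,0,0.6,0,0.6,0,0,1,0,0.6,0,0,1,0,0.6,0,0,1,0,0.6,0,0,1,0],
)

```text
clock: 23.0
position: [0.5313, 0.1863, 0.1266]
ee_rot: [-1.571, 0.045, -0.042]
force: [0.1, -1.1, -0.1]
width: 0.6
```

```bash
python3 lampchk.py; python3 -c "
from fit import *
seat('pics/wrist.npz',(.542,.1856,-.058),.016,'meter')"
```

```text
[0.5312654  0.18628794 0.12661644] [ 0.12024397 -1.0951706  -0.11127449] 23.0
 -0.083 -0.075 600 z L/all/R [0.0521, 0.0523, 0.0522]
 -0.075 -0.035 2645 z L/all/R [0.0525, 0.0529, 0.0521]
 -0.033 -0.022 662 z L/all/R [0.0522, 0.0523, 0.0521]
 -0.02 0 1139 z L/all/R [0.0522, 0.0521, 0.0521]
 0 0.02 457 z L/all/R [0.0521, 0.0521, 0.0521]
cap 742 [[-0.07408891 -0.00752578]
 [-0.06467141  0.00168619]
 [-0.0548738   0.01014604]]
lamp tail [-0.08642526 -0.08626592]
meter -0.083 -0.075 481 z L/all/R [0.0502, 0.0502, 0.0502]
meter -0.075 -0.035 2294 z L/all/R [0.0505, 0.0505, 0.0504]
meter -0.033 -0.022 574 z L/all/R [0.0512, 0.0513, 0.051]
meter -0.02 0 972 z L/all/R [0.0512, 0.0513, 0.051]
meter 0 0.02 793 z L/all/R [0.0501, 0.05, 0.0501]
meter 0.02 0.05 662 z L/all/R [0.0443, 0.0462, 0.0436]
meter 0.06 0.083 751 z L/all/R [0.0511, 0.0512, 0.0509]
```

carry_out(
  steps=[0.6,0,0,0.4,0,0.6,0,0,0.8,0,0.6,-0.3,0.3,1,0,0.6,-0.6,0.6,1,0,0.6,-1,0.9,1,0],
)

```text
clock: 23.55
position: [0.4318, 0.277, 0.2273]
ee_rot: [-1.571, 0.045, -0.046]
force: [-0.7, 1.2, -0.2]
width: 0.602
```

carry_out(
  steps=[0.6,-0.3,0.3,0,0,0.6,-0.6,0.6,0,0,0.6,-1,0.9,0,0,0.6,-1,0.9,0,0,0.6,-1,0.9,0,0,0.6,-1,0.9,0,0],
)

```text
clock: 24.15
position: [0.3327, 0.3654, 0.227]
ee_rot: [-1.572, 0.045, -0.045]
force: [-0.9, -0.6, 0.2]
width: 0.598
```

```bash
python3 - <<'E'
from fit import *
o=np.load("pics/top.npz")["im"].astype(int); im,d,st=snap("top"); print(st["position"],st["clock"])
for n,(u,v) in dict(bottle=(340,112),timer=(378,124),petri=(313,239),marker=(384,246)).items():
    print(n,np.abs(im[v-18:v+18,u-18:u+18].astype(int)-o[v-18:v+18,u-18:u+18]).mean())
def zz(c,S,tag):
    P,_,_=cloud("pics/top.npz","top"); q=loc(P,*c); k=(S(q,-.004)<0)&(P[:,2]<.09)
    for a,b in ((-.08,-.05),(-.03,0),(0,.03),(.035,.085)): kk=k&(q[:,0]>a)&(q[:,0]<b); print(tag,a,kk.sum(),np.round(np.percentile(P[kk,2],[20,50,90]),4))
zz((.5325,.069,-.058),lampS,"lamp"); zz((.541,.184,-.058),metS,"meter")
g=np.clip(255*(im[60:260,170:430]/255.)**0.7,0,255).astype(np.uint8)
cv2.imwrite("pics/final.png",cv2.resize(g[:,:,::-1],(780,600),interpolation=cv2.INTER_CUBIC))
E
```

```text
[0.3327204  0.36535302 0.22698431] 24.15
bottle 1.3546810699588476
timer 1.2818930041152263
petri 1.1746399176954732
marker 1.3631687242798354
lamp -0.08 123 [0.0517 0.0542 0.062 ]
lamp -0.03 122 [0.0498 0.0518 0.0547]
lamp 0 120 [0.0509 0.0523 0.0547]
lamp 0.035 238 [0.0508 0.0525 0.0556]
meter -0.08 113 [0.0484 0.05   0.0533]
meter -0.03 107 [0.0488 0.0506 0.0535]
meter 0 58 [0.047  0.0488 0.0518]
meter 0.035 207 [0.0491 0.0515 0.0562]
```

View pics/final.png

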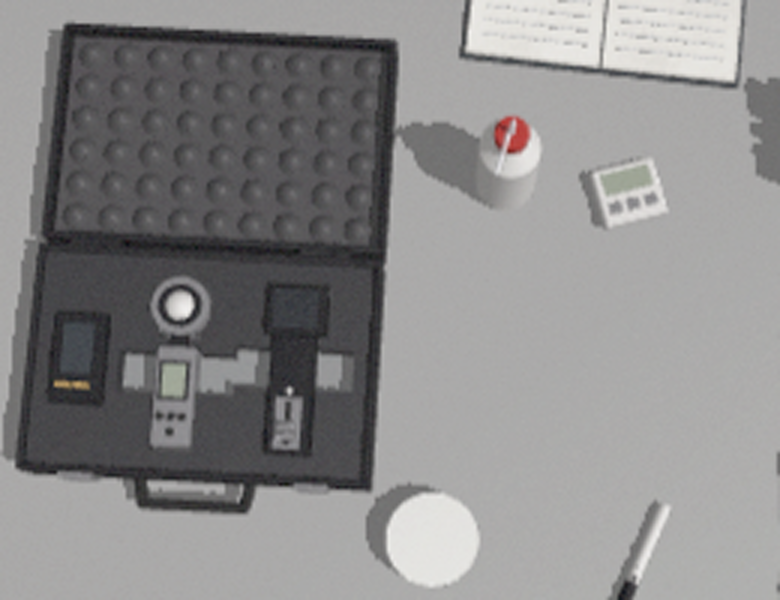

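The final view shows the meter home at (175,370) and the lamp home at (290,370), with its cap at the tail end at (287,437). The bottle, timer, petri dishes and marker have not moved. Handing in.

```bash
python3 -c "
from cell import arm; print(arm.sign_off())"
```

```text
the job is handed in; nothing more can be done
None
```

The lamp and the meter are both pressed home and flat in their own cutouts, and the lamp is switched off. I handed the job in at about 24 s on the robot's clock. I put the lamp in first, slid its switch back with the shut fingers, then put the meter in.

- **Seating:** in the last wrist-camera check the lamp's top was at about 52 mm all along it and the meter's body at about 50 mm, as expected when home. The meter's display and head read about 1 mm higher. I put this down to raised parts and the dome in the sampled area, but did not check it. The top camera agrees, with more noise.
- **Switch:** the cap sits at about -62 mm from the lamp's centre, judged from the lamp's tail, which is the off position. Pushing it back also slid the lamp about 2 mm towards its tail, within the cutout's clearance.
- **Forces:** the highest wrist force shown at the end of any move was about 22 N, while pressing the meter in.
- **Dome and other items:** the moves kept the arm clear of the dome. The wash bottle, timer, petri dishes and marker look unchanged in the top view.

No check failed. The two cameras disagreed by up to about 2 mm on positions, within their stated calibration.

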